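# Close the finned bellows-pleat former

## Task

Close the pleat former: pick up the loose comb with four thick fins and interlace them with the upright fins of the former, one in each of its four gaps, fin ends roughly level, then lower it fully home, upright, and let go. The former's fins are clamped a little off the middle of their wooden bed by an amount nobody measured, so feel for the gaps; keep hold of the comb until it is down, do not drop it in. Leave the fine-finned comb and the other things on the bench where they are.

Things in the scene. Friction and masses are not known exactly. Their poses are not given: they have to be found in the camera images.
- former: The former's wooden bed, fixed to the bench: 200 (x) x 100 (y) x 20 mm, origin at the centre of its underside, z up. On it is a rigidly clamped aluminium fin cassette (see seat), parallel to the bed and centred in y, but shifted along the bed's x by an unknown -14 to +14 mm. This pose is the bed's and does not tell the shift.
- seat (a point): Point of the bed 32 mm above the bench, the height of the gap floor. The cassette is 156 mm long (x), 74 wide; about its middle it has gaps at x = -42, -14, 14, 42 mm, each 16 mm wide, 64 long (y), 32 deep, between three fins 12 mm thick and two end blocks 28 mm thick (tops 64 mm above the bench, edges rounded 2 mm). Does not follow the shift.
- comb: The comb to use, 0.26 to 0.49 kg, standing on its fin tips; origin at the centre of the tip plane, z up. Four aluminium fins at x = -42, -14, 14, 42 mm, 13 mm thick (x), 60 wide (y), 36 long (z), tip edges rounded 2 mm; wooden back 120 x 36 x 12 mm (z 36 to 48). Same either way round; 1.5 mm play each side in the gaps. Home: tips on the gap floor, its x along the former's x.
- comb_handle (a point): Middle of the comb's wooden handle bar, which stands on the back: 70 mm long (comb x), 18 mm thick (comb y), from 48 to 90 mm above the fin tips; this point is 74 mm above the tips. Pinch it across its thickness.
- fine_comb: The other comb, not to be used: same back and handle, but six fins 8 mm thick, 20 mm apart; they do not fit the former. Bystander.
- screwdriver: screwdriver, 160 mm long, lying along its x, bystander
- brush: flat brush, 160 mm long, lying along its x, bystander
- reed_block: wooden reed block 30 x 150 x 38 mm, bystander
- glue_jar: closed jar, 70 mm across, 85 mm tall, bystander
- mug: white mug, 80 mm across, 90 mm tall, bystander
- weight: dark steel weight with a knob, 64 mm across, 70 mm tall, bystander
Not all that is in view belongs to the job. What is meant by the former is not yellow, and is the smaller of those in its own colour.

How it is judged:
By the outcome, as a careful person would: the job done as asked, in the order asked, and still so for the second after the job is handed in, with the robot touching nothing.
It also fails if it takes over 58 s, if anything falls off the work surface, if the arm or the gripper's body presses on something with over 40 N, if the wrist force passes 120 N, or if a joint passes its speed limit or range.

## Robot

A 6-joint arm with a two-finger parallel gripper is mounted at the origin on the work surface. World frame = base frame: x ahead of the robot, y to its left, z up, the work surface at z = 0. Lengths are in m, angles in degrees, forces in N, time in s.
With the tool pointing down it reaches from about 0.25 to 0.725 m from the base axis. Payload 9.7 kg.
Tool frame: the origin (TCP) lies midway between the tips of the shut fingers; the grasp point (between the pads) lies bot.hold_point_z behind it (bot.hold_point_z is the distance from the TCP to the grasp point, in m); z points along the fingers, y is the line along which they close (so a half turn about z gives the same grasp; the last joint's range is limited). The gripper opens to 85 mm and grips with 20 to 120 N. Pads are 22 mm wide; open, the fingers measure 114 mm over their backs; the gripper's body (76 mm by 85 mm) begins 54 mm behind the grasp point. The pads swing forward as they close: fully open they stand 13 mm farther back than shut.
Start: joints at [71.391, 4.979, 10.078, 95.1, 0, 90], TCP at [0.176, 0.521, 0.231] pointing down, gripper open.
Joint ranges: [-179.16, 179.16], [-48.56, 103.87], [-65.8, 70.77], [-126.05, 130.52], [-82.76, 87.17], [-180, 180]. Speed limits (degrees/s): [127.2, 127.2, 147.25, 180, 180, 180].

## Interface

Orientations are given as [roll, pitch, yaw] about the fixed x, y, z axes, in that order (R = Rz(yaw) Ry(pitch) Rx(roll)).
In Python, from workcell import bot, camera, camera_model, ticket gives the robot as it stands.
- The arm moves only by the tool send_rows, never from a script. Its argument "targets" is text: rows parted by semicolons, each of 5 numbers parted by spaces: the shift along the tool's x, y, z in mm, then the turn about the tool's z in degrees, then the closure in counts, from 0 (fully open) to 255 (shut). A call has 1 to 20 rows; each row is the pose to reach, as a shift and turn from the pose commanded when the call began, along the tool's axes at that moment; what a row does not reach only later rows make up. A row lasts 1/8 s, in which the tool goes at most 62.5 mm and 10.7 degrees, less where a joint would pass 70% of its speed; a pose out of reach is approached as far as the arm can. A call with a gripper value outside its range is refused whole. The fingers move at their own pace and stop on an object; "newtons" is the grip in N (left out, the last holds). Time passes only in rows, so rows that repeat a pose let the fingers close. It gives the time, the measured TCP pose, the force, the opening and the grip force at its end, in the units of the state.
- bot.get_obs(): the state, without advancing time (a new reading comes with each control period).
- camera(name): name is "scene" or "top" or "wrist"; returns the picture (400x640x3 uint8, blue, green, red); there is no depth.
- camera_model(name): a dict with "K" (3x3 intrinsics, pixels), "dist_coeffs" ([k1, k2, p1, p2, k3] as OpenCV has them; the pictures are not rectified), "pose" (4x4, takes a point from camera to world coordinates); the wrist camera has in their place "T_tool_cam" (4x4, takes a point from camera to tool coordinates, whose origin is the TCP and whose axes are the flange's). Camera axes: x right, y down, z forward; pixel columns grow to the right and rows downward; lengths in m; the calibration is good to about 2 mm. A picture is of the moment at which its call begins: read the wrist's pose just before it. camera_model takes no time and is no camera call.
- ticket.job_done(): hands the job in; it is judged then, once.
The state is a dict: "time": time; "q": joint angles; "qd": joint speeds; "joint_efforts": joint torques, N m; "ee_pos": TCP position; "tcp_rot": TCP orientation; "wrist_force": force on the tool from outside, world axes, zero at the start; "torque": the same for the moment, N m; "opening": finger opening in m; "grasp_force": force on a finger pad.
Only numpy, scipy, OpenCV 4.12 (cv2) and the standard library are available. Lean on these libraries where they do the work, as an engineer would, in place of code of your own. Each camera call takes 0.05 s, during which the arm holds its last target. There are 200 camera calls.

## Working session

There is one attempt and no reset: what is moved stays moved. The work goes in short steps, Python scripts to look and compute and a tool call to move; the robot and the scene stay as the last step left them, time stands still between calls to the robot, and variables do not carry over. Pictures are saved under pics/ and viewed, at most 10 in all, crops included, and the job is handed in when it is done.

Besides the shell and the picture viewer there is one more tool, called after ">>>" as name(argument=value, ...) on one line, values as JSON. send_rows: Moves the arm, as the interface text tells. Its arguments: {"type":"object","properties":{"targets":{"type":"string"},"newtons":{"type":"number"}},"required":["targets"]}

```bash
mkdir -p pics; cat > h.py <<'E'
import numpy as np, cv2
from workcell import bot, camera, camera_model, ticket
from scipy.spatial.transform import Rotation as R
def model(n):
    m=camera_model(n); K=np.array(m["K"]); d=np.array(m["dist_coeffs"])
    if n=="wrist":
        o=bot.get_obs(); T=np.eye(4); T[:3,:3]=R.from_euler("xyz",o["tcp_rot"],degrees=True).as_matrix(); T[:3,3]=o["ee_pos"]
        P=T@np.array(m["T_tool_cam"])
    else: P=np.array(m["pose"])
    return K,d,P
def cast(M,px,z):
    K,d,P=M; u=cv2.undistortPoints(np.array(px,float).reshape(-1,1,2),K,d).reshape(-1,2)
    r=np.c_[u,np.ones(len(u))]@P[:3,:3].T; c=P[:3,3]
    return c+r*((z-c[2])/r[:,2])[:,None]
def proj(M,p):
    K,d,P=M; q=(np.array(p,float).reshape(-1,3)-P[:3,3])@P[:3,:3]
    return cv2.projectPoints(q,np.zeros(3),np.zeros(3),K,d)[0].reshape(-1,2)
E
python3 - <<'E'
from h import *
print(bot.get_obs(), bot.hold_point_z)
for n in("scene","top","wrist"):
    M=model(n); cv2.imwrite(f"pics/{n}0.png",camera(n)); print(n,M[2].round(3))
E
```

```text
{'time': 0.0, 'q': array([7.13900462e+01, 5.01003456e+00, 1.00352236e+01, 9.50995819e+01,
       2.11843465e-03, 9.00003816e+01]), 'qd': array([-0.06560243, -0.03019944,  0.02176326, -0.02041172, -0.03579841,
        0.03080379]), 'joint_efforts': array([ 1.02644317e-04, -5.20386600e+01,  4.64805400e+01,  1.63963489e-02,
        8.19181105e-05,  8.22459242e-06]), 'ee_pos': array([0.17543599, 0.5210311 , 0.23060019]), 'tcp_rot': array([-1.79925607e+02, -2.11793736e-03,  1.61389662e+02]), 'wrist_force': array([0.12640758, 0.00063128, 0.12199377]), 'torque': array([-0.00435567, -0.02557229,  0.01573724]), 'grasp_force': 0.0, 'opening': 0.08516690701463844} 0.0187
scene [[-0.538  0.71  -0.455  0.992]
 [ 0.843  0.455 -0.287  0.289]
 [ 0.003 -0.538 -0.843  1.037]
 [ 0.     0.     0.     1.   ]]
top [[ 0.021 -0.995  0.098  0.358]
 [-1.    -0.022 -0.003 -0.023]
 [ 0.006 -0.098 -0.995  1.294]
 [ 0.     0.     0.     1.   ]]
wrist [[ 0.319  0.904  0.284  0.102]
 [ 0.948 -0.304 -0.096  0.545]
 [-0.001  0.3   -0.954  0.373]
 [ 0.     0.     0.     1.   ]]
```

View pics/top0.png

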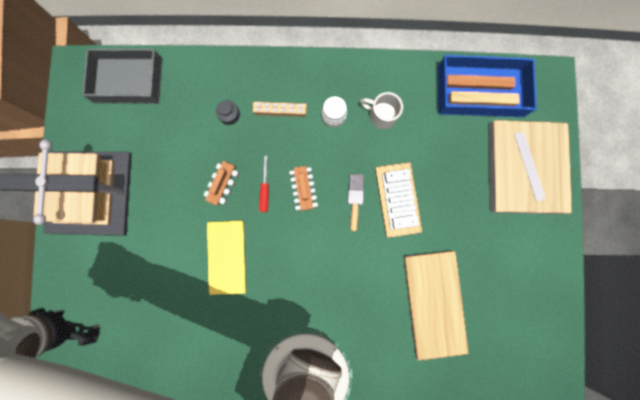

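View pics/scene0.png

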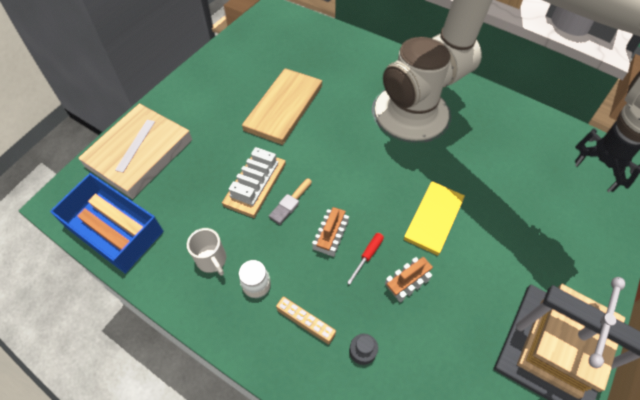

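```bash
python3 - <<'E'
from h import *
t=cv2.imread("pics/top0.png"); s=cv2.imread("pics/scene0.png")
a=cv2.resize(t[150:250,190:440],None,fx=3.2,fy=3.2,interpolation=cv2.INTER_CUBIC)
b=cv2.resize(s[190:310,300:450],None,fx=2.2,fy=2.2,interpolation=cv2.INTER_CUBIC)
c=cv2.resize(s[140:225,210:320],None,fx=3,fy=3,interpolation=cv2.INTER_CUBIC)
b=b[:270]; o=np.zeros((600,800,3),np.uint8); o[:320]=a; o[325:325+b.shape[0],:b.shape[1]]=b; o[325:325+c.shape[0],400:400+c.shape[1]]=c
cv2.imwrite("pics/crop1.png",o)
M=model("top")
# handles: orange-brown in top image; handle/back hulls
h=cv2.cvtColor(t,cv2.COLOR_BGR2HSV)
m=cv2.inRange(h,(5,110,60),(14,255,255)); m[:, :200]=0; m[:150]=0; m[250:]=0; m[:,330:]=0
for c in cv2.findContours(m,cv2.RETR_EXTERNAL,cv2.CHAIN_APPROX_NONE)[0]:
    if cv2.contourArea(c)<60: continue
    r=cv2.minAreaRect(c); p=cast(M,[r[0]],.06)[0]; e=cast(M,cv2.boxPoints(r),.06); d=[e[1]-e[0],e[2]-e[1]]; d=max(d,key=np.linalg.norm)
    print("comb",r,p.round(4),np.degrees(np.arctan2(d[1],d[0])),np.linalg.norm(d))
m=((h[...,0]>12)&(h[...,0]<30)&(h[...,1]>60)|((h[...,1]<50)&(h[...,2]>120))).astype(np.uint8)*255
m[:155]=0;m[245:]=0;m[:,:370]=0;m[:,430:]=0
c=max(cv2.findContours(m,cv2.RETR_EXTERNAL,cv2.CHAIN_APPROX_NONE)[0],key=cv2.contourArea)
r=cv2.minAreaRect(c);e=cast(M,cv2.boxPoints(r),.02);d=max([e[1]-e[0],e[2]-e[1]],key=np.linalg.norm)
print("bed",r,cast(M,[r[0]],.02),np.degrees(np.arctan2(d[1],d[0])),[np.linalg.norm(x) for x in(e[1]-e[0],e[2]-e[1])])
E
```

```text
comb ((302.94232177734375, 187.7115478515625), (42.557193756103516, 12.159198760986328), 78.69007110595703) [0.5214 0.0161 0.06  ] -167.45369522093992 0.11701014796791491
comb ((219.47711181640625, 182.439697265625), (13.08607292175293, 42.44994354248047), 24.22774314880371) [0.5311 0.2448 0.06  ] -21.780780241213847 0.11628388799431667
bed ((398.2476501464844, 199.37828063964844), (71.75312805175781, 36.45040512084961), 80.7538833618164) [[ 0.49949849 -0.25152488  0.02      ]] -170.7333421862333 [np.float64(0.10434141599655333), np.float64(0.20313218060926885)]
```

View pics/crop1.png

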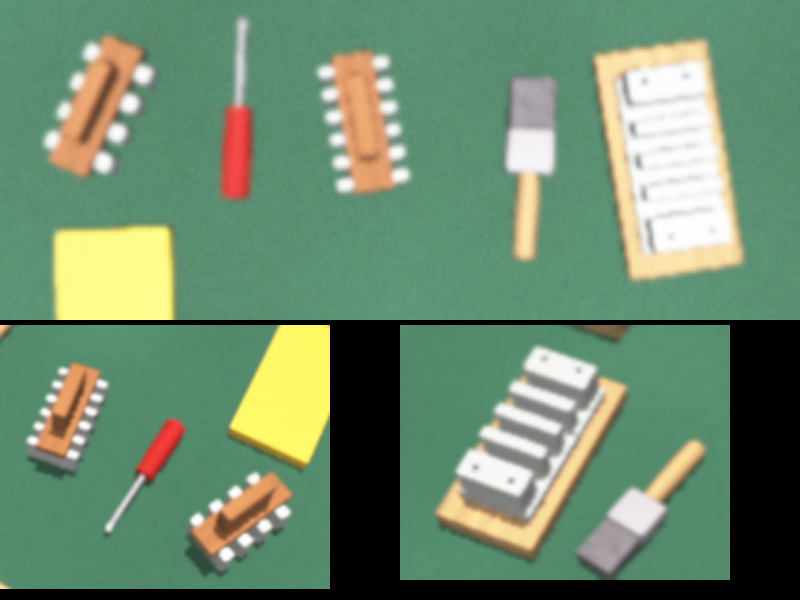

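>>> send_rows(targets="-50 -18 0 3 0; -105 -36 0 3 0; -160 -55 0 3 0; -215 -74 0 3 0; -265 -92 0 3 0; -320 -110 0 3 0; -370 -129 0 3 0; -425 -148 0 3 0; -425 -148 0 3 0; -425 -148 0 3 0; -425 -148 0 3 0; -425 -148 0 3 0")

```text
time: 1.65
ee_pos: [0.5304, 0.2462, 0.2316]
tcp_rot: [180.0, 0.0, 158.5]
wrist_force: [-0.5, -0.1, -0.8]
opening: 0.0854
grasp_force: 0.0
```

```bash
python3 - <<'E'
from h import *
o=bot.get_obs(); print(o["time"],o["ee_pos"],o["tcp_rot"],abs(o["qd"]).max())
M=model("wrist"); im=camera("wrist"); cv2.imwrite("pics/w1.png",im); print(M[2].round(3))
E
```

```text
1.65 [0.53036598 0.24620935 0.23163628] [1.79977921e+02 1.72165761e-02 1.58482871e+02] 0.2483973471043639
[[ 0.366  0.888  0.28   0.458]
 [ 0.931 -0.349 -0.109  0.274]
 [ 0.001  0.3   -0.954  0.374]
 [ 0.     0.     0.     1.   ]]
```

View pics/w1.png

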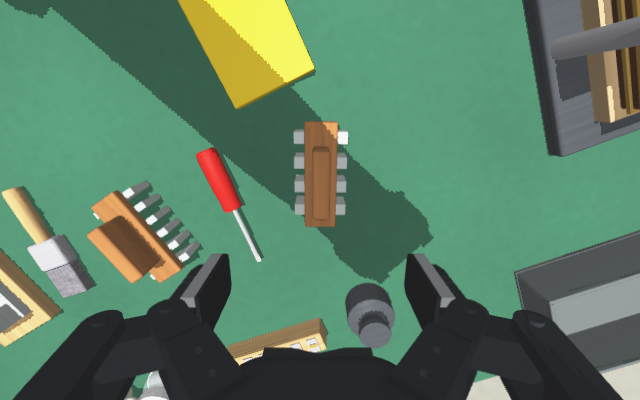

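```bash
python3 - <<'E'
from h import *
M=model("wrist"); im=cv2.imread("pics/w1.png"); h=cv2.cvtColor(im,cv2.COLOR_BGR2HSV)
m=cv2.inRange(h,(3,90,40),(18,255,255)); m[:,:290]=0;m[:,352:]=0;m[:110]=0;m[240:]=0
c=max(cv2.findContours(m,cv2.RETR_EXTERNAL,cv2.CHAIN_APPROX_NONE)[0],key=cv2.contourArea)
r=cv2.minAreaRect(c);b=cv2.boxPoints(r);e=cast(M,b,.048);d=max([e[1]-e[0],e[2]-e[1]],key=np.linalg.norm)
print("back",r,e.mean(0),np.degrees(np.arctan2(d[1],d[0])),[np.linalg.norm(x) for x in(e[1]-e[0],e[2]-e[1])])
ends=cast(M,[[321.5,148],[321,218]],.09);print("handle",ends.round(4),np.linalg.norm(ends[1]-ends[0]),ends.mean(0))
print("weight",cast(M,[[369,300]],.03), "tcp px",proj(M,[bot.get_obs()["ee_pos"]]))
o=bot.get_obs(); T=R.from_euler("xyz",o["tcp_rot"],degrees=True).as_matrix()
print("toolshift",(T.T@(e.mean(0)-o["ee_pos"])).round(4))
cv2.imwrite("pics/w1c.png",cv2.resize(im[110:240,270:370],None,fx=4.5,fy=4.5,interpolation=cv2.INTER_CUBIC))
E
```

```text
back ((320.5, 174.0), (104.0, 33.0), 90.0) [0.5306244  0.24892776 0.048     ] -20.375044531706624 [np.float64(0.034666813990373004), np.float64(0.1178567079262791)]
handle [[0.4959 0.263  0.09  ]
 [0.5612 0.2371 0.09  ]] 0.07024324507658289 [0.52851977 0.25004692 0.09      ]
weight [[0.71612116 0.24655758 0.03      ]] tcp px [[319.08262581 258.11174807]]
toolshift [0.0009 0.0026 0.1836]
```

View pics/w1c.png

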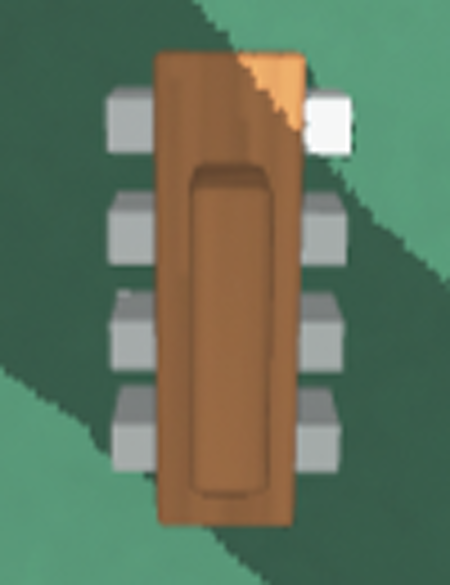

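>>> send_rows(targets="1 3 40 0 0; 1 3 90 0 0; 1 3 130 0 0; 1 3 160 0 0; 1 3 176 0 0; 1 3 176 0 0; 1 3 176 0 255; 1 3 176 0 255; 1 3 176 0 255; 1 3 176 0 255; 1 3 176 0 255; 1 3 176 0 255; 1 3 176 0 255; 1 3 176 0 255", newtons=70)

```text
time: 3.45
ee_pos: [0.5315, 0.2486, 0.0558]
tcp_rot: [180.0, 0.0, 158.4]
wrist_force: [-1.6, 0.7, 4.5]
opening: 0.0172
grasp_force: 68.7
```

>>> send_rows(targets="0 0 -15 0 255; 0 0 -60 0 255; 0 0 -110 0 255; 0 0 -150 0 255; 0 0 -150 0 255; 0 0 -150 0 255; 0 0 -150 0 255")

```text
time: 4.32
ee_pos: [0.5306, 0.2482, 0.2031]
tcp_rot: [-179.9, -0.1, 158.4]
wrist_force: [-0.3, 0.8, -4.5]
opening: 0.0171
grasp_force: 69.3
```

```bash
python3 - <<'E'
from h import *
o=bot.get_obs(); print(o["q"],o["ee_pos"],o["tcp_rot"],o["wrist_force"],o["torque"],o["opening"],o["grasp_force"])
# refine bed from scene + top
for n,f in(("scene","scene0"),("top","top0")):
    M=model(n); im=cv2.imread(f"pics/{f}.png")
cv2.imwrite("pics/w2.png",camera("wrist"))
M=model("wrist");im=cv2.imread("pics/w2.png");h=cv2.cvtColor(im,cv2.COLOR_BGR2HSV)
m=cv2.inRange(h,(3,90,40),(18,255,255))
for c in cv2.findContours(m,cv2.RETR_EXTERNAL,cv2.CHAIN_APPROX_NONE)[0]:
    if cv2.contourArea(c)>800: print(cv2.boundingRect(c),cv2.minAreaRect(c))
E
```

```text
[ 2.50684765e+01  9.64854313e+00  1.21013412e+01  9.26482127e+01
 -1.46551979e-03  4.66820811e+01] [0.53055492 0.24816617 0.20312959] [-1.79856819e+02 -1.32997056e-01  1.58386232e+02] [-0.28429478  0.82005174 -4.53266389] [ 0.00567177 -0.02550138 -0.00992456] 0.01707688440776519 69.30836319923401
(65, 199, 108, 101) ((112.46686553955078, 257.1298828125), (114.24430847167969, 61.024444580078125), 48.01278305053711)
(283, 139, 71, 214) ((318.0, 245.5), (213.0, 70.0), 90.0)
```

View pics/w2.png

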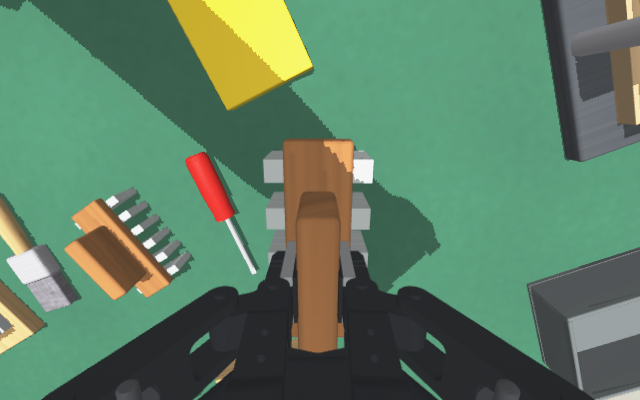

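>>> send_rows(targets="-7 -25 0 -3 255; -20 -66 0 -7 255; -35 -116 0 -12 255; -50 -166 0 -16 255; -66 -217 0 -21 255; -82 -270 0 -26 255; -96 -318 0 -31 255; -104 -344 0 -31 255; -107 -353 0 -31 255; -107 -353 0 -31 255; -107 -353 0 -31 255; -107 -353 0 -31 255")

```text
time: 5.88
ee_pos: [0.5008, -0.1182, 0.2053]
tcp_rot: [180.0, -0.0, -170.5]
wrist_force: [-0.3, 0.2, -4.0]
opening: 0.0171
grasp_force: 69.8
```

```bash
python3 - <<'E'
from h import *
o=bot.get_obs(); print(o["q"],o["ee_pos"],o["tcp_rot"],abs(o["qd"]).max())
im=camera("wrist");cv2.imwrite("pics/w3.png",im); np.save("M3.npy",np.array(model("wrist")[2]))
E
```

```text
[-1.32783796e+01 -3.49697826e-01  1.68209864e+00  9.20366312e+01
  6.70308661e-03 -2.27449384e+01] [ 0.50084401 -0.11816071  0.20526307] [ 1.79991949e+02 -1.86710647e-03 -1.70533441e+02] 0.26908503249777177
```

View pics/w3.png

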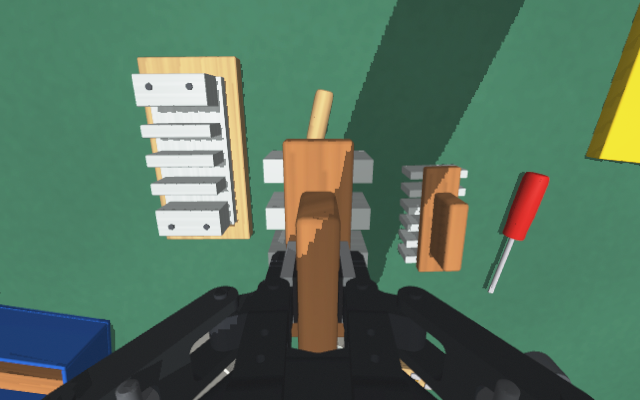

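```bash
python3 - <<'E'
from h import *
K,d,_=model("wrist"); M=(K,d,np.load("M3.npy")); im=cv2.imread("pics/w3.png")
g=cv2.GaussianBlur(cv2.cvtColor(im,cv2.COLOR_BGR2GRAY),(3,3),0); hs=cv2.cvtColor(im,cv2.COLOR_BGR2HSV)
for th in(200,):
    m=((g>th)&(hs[...,1]<40)).astype(np.uint8)*255; m[:,250:]=0
    m=cv2.morphologyEx(m,cv2.MORPH_OPEN,np.ones((5,5)))
    cs=[c for c in cv2.findContours(m,cv2.RETR_EXTERNAL,cv2.CHAIN_APPROX_NONE)[0] if cv2.contourArea(c)>250]
    for c in sorted(cs,key=lambda c:c[:,0,1].mean()):
        r=cv2.minAreaRect(c); w=cast(M,[r[0]],.064)[0]; e=cast(M,cv2.boxPoints(r),.064); dd=[e[1]-e[0],e[2]-e[1]]
        L=max(dd,key=np.linalg.norm)
        print(th,np.round(r[0],1),np.round(r[1],1),w.round(4),"len",[round(float(np.linalg.norm(x)),4) for x in dd],np.degrees(np.arctan2(L[1],L[0])).round(1))
# bed contour
m=((hs[...,1]>40)&(hs[...,0]>8)&(hs[...,0]<30)&(hs[...,2]>110)|(hs[...,1]<45)&(g>60)).astype(np.uint8)*255; m[:,255:]=0;m[260:]=0
m=cv2.morphologyEx(m,cv2.MORPH_CLOSE,np.ones((5,5)))
ed=cast(M,[[138.5,58],[238,57],[251,237]],.02); print("bed corners",ed.round(4),np.linalg.norm(ed[2]-ed[1]),np.linalg.norm(ed[1]-ed[0]))
v=ed[1]-ed[2]; print("bed ang",np.degrees(np.arctan2(v[1],v[0])),"ctr",ed[2]/2+ed[0]/2)
v=cast(M,[[163,236],[133,75]],.064)
# held comb back: far end
o=bot.get_obs();zb=o["ee_pos"][2]+.0187-.026; q=cast(M,[[284,140],[353,140]],zb)
T=R.from_euler("xyz",o["tcp_rot"],degrees=True).as_matrix(); print("backend in tool",((q-o["ee_pos"])@T).round(4))
hh=cast(M,[[299,192],[338,192]],zb+.042);print("handle end",((hh-o["ee_pos"])@T).round(4))
x=im[40:260,110:270]; cv2.imwrite("pics/w3c.png",cv2.resize(x,None,fx=2.7,fy=2.7,interpolation=cv2.INTER_CUBIC))
E
```

```text
200 [169.  89.] [31.6 71.8] [ 0.4327 -0.2636  0.064 ] len [0.0633, 0.0265] 100.4
200 [187.  114.5] [15. 72.] [ 0.4522 -0.247   0.064 ] len [0.0652, 0.0132] 99.3
200 [175.  130.5] [11. 68.] [ 0.4683 -0.2574  0.064 ] len [0.0627, 0.01] 99.4
200 [191.  144.5] [ 9. 68.] [ 0.4788 -0.2422  0.064 ] len [0.0636, 0.0084] 99.4
200 [187.5 165.4] [20.6 80.9] [ 0.4993 -0.2447  0.064 ] len [0.077, 0.0199] 100.3
200 [191. 192.] [16. 78.] [ 0.5254 -0.2403  0.064 ] len [0.0762, 0.0164] 99.5
200 [188. 223.] [24. 62.] [ 0.5589 -0.242   0.064 ] len [0.0623, 0.0263] 99.5
bed corners [[ 0.4096 -0.315   0.02  ]
 [ 0.3926 -0.2168  0.02  ]
 [ 0.5854 -0.1844  0.02  ]] 0.19550875198174955 0.09964440639242453
bed ang -170.45407542955533 ctr [ 0.49746507 -0.24972323  0.02      ]
backend in tool [[ 0.0612 -0.0169  0.0073]
 [ 0.0612  0.017   0.0073]]
handle end [[ 0.0468 -0.0073 -0.0347]
 [ 0.0468  0.0072 -0.0347]]
```

View pics/w3c.png

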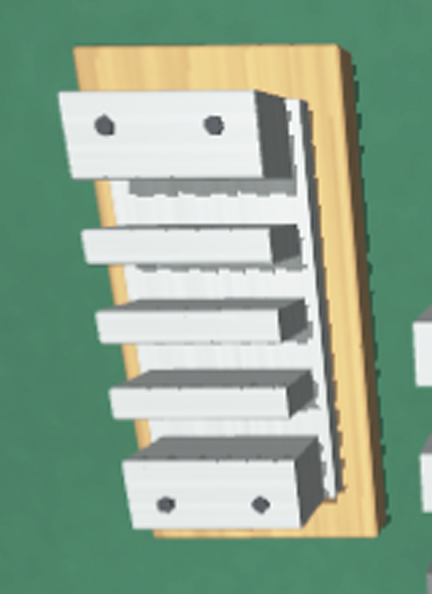

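```bash
python3 - <<'E'
from h import *
K,d,_=model("wrist"); M=(K,d,np.load("M3.npy"))
L=[(59,92),(70,178),(82,230),(86,264),(96,311),(100,343),(109,388),(115,418),(122,461),(134,528)]
Rr=[(254,92),(267,179),(270,230),(275,264),(280,311),(283,343),(287,388),(292,418),(295,461),(299,528)]
f=lambda p:cast(M,(np.array(p)+.5)/2.7+[109.5,39.5],.064)[:,:2]
l,r=f(L),f(Rr); mid=(l+r)/2; print(np.linalg.norm(l-r,axis=1).round(4))
s=np.array([-78,-50,-34,-22,-6,6,22,34,50,78])/1000
A=np.c_[s,np.ones(10)]; c=np.linalg.lstsq(A,mid,rcond=None)[0]; print("scale",np.linalg.norm(c[0]),"ang",np.degrees(np.arctan2(c[0,1],c[0,0])),"ctr",c[1], "res mm",((A@c-mid)*1000).round(1).tolist())
dl=(l-r); print("fin dir",np.degrees(np.arctan2(dl[:,1],dl[:,0])).round(1))
o=bot.get_obs(); T=R.from_euler("xyz",o["tcp_rot"],degrees=True).as_matrix()[:2,:2]
print("shift tool mm",(T.T@(c[1]-o["ee_pos"][:2])*1000).round(1))
E
```

```text
[0.0636 0.0661 0.0642 0.0653 0.0647 0.0651 0.0644 0.0648 0.0644 0.0631]
scale 0.9908526270005917 ang 9.665989501174234 ctr [ 0.49613777 -0.25209965] res mm [[-0.3, 0.1], [0.6, 0.2], [-0.3, -0.1], [0.1, 0.1], [-0.2, -0.3], [0.3, 0.1], [-0.3, -0.1], [0.4, -0.4], [-0.4, -0.2], [0.1, 0.5]]
fin dir [-80.7 -80.9 -80.6 -80.6 -80.6 -80.6 -80.5 -80.5 -80.5 -80.4]
shift tool mm [  26.7 -131.2]
```

>>> send_rows(targets="4 -20 0 0 255; 10 -55 0 0 255; 18 -95 0 0 255; 23 -120 0 0 255; 25.4 -131 0 0 255; 25.4 -131 20 0 255; 25.4 -131 45 0 255; 25.4 -131 60 0 255; 25.4 -131 66 0 255; 25.4 -131 66 0 255; 25.4 -131 66 0 255")

```text
time: 7.3
ee_pos: [0.4974, -0.2526, 0.1403]
tcp_rot: [-180.0, 0.1, -170.6]
wrist_force: [0.1, -0.9, -5.3]
opening: 0.0174
grasp_force: 69.7
```

```bash
python3 - <<'E'
from h import *
o=bot.get_obs(); print(o["ee_pos"],o["tcp_rot"],o["wrist_force"],o["torque"])
im=camera("wrist");cv2.imwrite("pics/w4.png",im)
s=camera("scene");cv2.imwrite("pics/s4.png",s)
c=np.zeros((520,800,3),np.uint8); c[:400,:480]=cv2.resize(im[60:360,140:500],(480,400)); x=cv2.resize(s[110:240,200:310],(320,378),interpolation=cv2.INTER_CUBIC); c[:378,480:]=x
cv2.imwrite("pics/c4.png",c[:400])
E
```

```text
[ 0.49741311 -0.25255091  0.14025403] [-1.79955774e+02  6.18440576e-02 -1.70599684e+02] [ 0.12810137 -0.9300964  -5.25534492] [ 0.01314465 -0.03049339  0.01150994]
```

View pics/c4.png

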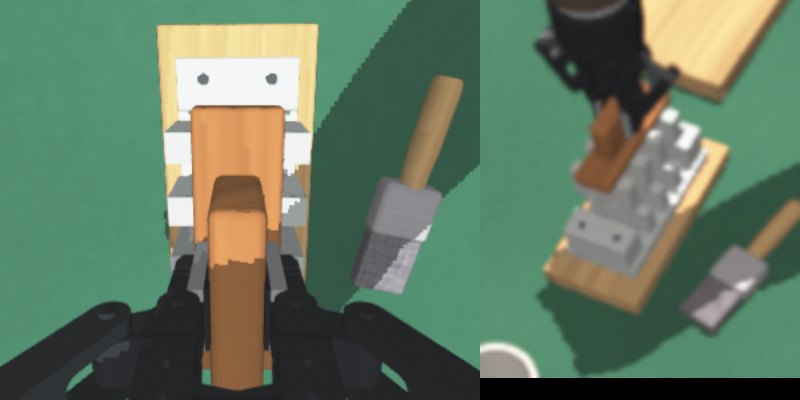

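>>> send_rows(targets="0 0 6 0 255; 0 0 12 0 255; 0 0 17 0 255; 0 0 19 0 255; 0 0 20 0 255; 0 0 21 0 255; 0 0 22 0 255; 0 0 22 0 255; 0 0 22 0 255")

```text
time: 8.52
ee_pos: [0.4971, -0.2525, 0.1174]
tcp_rot: [-180.0, 0.0, -170.6]
wrist_force: [-1.1, 1.4, -4.7]
opening: 0.017
grasp_force: 69.9
```

>>> send_rows(targets="0 0 1 0 255; 0 0 2 0 255; 0 0 3 0 255; 0 0 4 0 255; 0 0 4 0 255; 0 0 4 0 255")

```text
time: 9.28
ee_pos: [0.497, -0.2525, 0.1133]
tcp_rot: [-180.0, 0.0, -170.6]
wrist_force: [0.5, 0.1, -4.0]
opening: 0.0171
grasp_force: 69.9
```

>>> send_rows(targets="0 0 2 0 255; 0 0 4 0 255; 0 0 6 0 255; 0 0 8 0 255; 0 0 10 0 255; 0 0 10 0 255; 0 0 10 0 255")

```text
time: 10.15
ee_pos: [0.4971, -0.2525, 0.1033]
tcp_rot: [-180.0, 0.0, -170.6]
wrist_force: [-0.0, -0.1, -4.2]
opening: 0.0175
grasp_force: 69.9
```

>>> send_rows(targets="0 0 4 0 255; 0 0 8 0 255; 0 0 11 0 255; 0 0 13 0 255; 0 0 14 0 255; 0 0 15 0 255; 0 0 15.5 0 255; 0 0 15.5 0 255; 0 0 15.5 0 255")

```text
time: 11.28
ee_pos: [0.4971, -0.2525, 0.0879]
tcp_rot: [-180.0, 0.0, -170.6]
wrist_force: [-0.6, 0.2, -3.2]
opening: 0.0172
grasp_force: 70.1
```

>>> send_rows(targets="0 0 0.4 0 255; 0 0 0.8 0 255; 0 0 1.2 0 255; 0 0 1.2 0 255; 0 0 1.2 0 255")

```text
time: 11.9
ee_pos: [0.4971, -0.2525, 0.0878]
tcp_rot: [-180.0, 0.0, -170.6]
wrist_force: [-4.2, 3.6, 8.0]
opening: 0.0171
grasp_force: 71.8
```

>>> send_rows(targets="0 0 -0.7 0 255; 0 0 -0.7 0 255; 0 0 -0.7 0 150; 0 0 -0.7 0 100; 0 0 -0.7 0 0; 0 0 -0.7 0 0; 0 0 -0.7 0 0; 0 0 -0.7 0 0; 0 0 -10 0 0; 0 0 -35 0 0; 0 0 -75 0 0; 0 0 -120 0 0; 0 0 -150 0 0; 0 0 -150 0 0; 0 0 -150 0 0")

```text
time: 13.78
ee_pos: [0.4969, -0.2524, 0.2362]
tcp_rot: [180.0, -0.0, -170.6]
wrist_force: [0.5, 0.0, -0.7]
opening: 0.0854
grasp_force: 0.0
```

```bash
python3 - <<'E'
from h import *
o=bot.get_obs(); print(o["time"],o["ee_pos"],o["wrist_force"],o["opening"])
im=camera("wrist");s=camera("scene")
c=np.zeros((400,800,3),np.uint8); c[:,:480]=cv2.resize(im[60:360,140:500],(480,400)); c[:378,480:]=cv2.resize(s[110:240,200:310],(320,378),interpolation=cv2.INTER_CUBIC)
cv2.imwrite("pics/c5.png",c)
E
```

```text
13.775 [ 0.49693237 -0.25244781  0.23615543] [ 0.49908213  0.03238093 -0.74938535] 0.08539190853825805
```

View pics/c5.png

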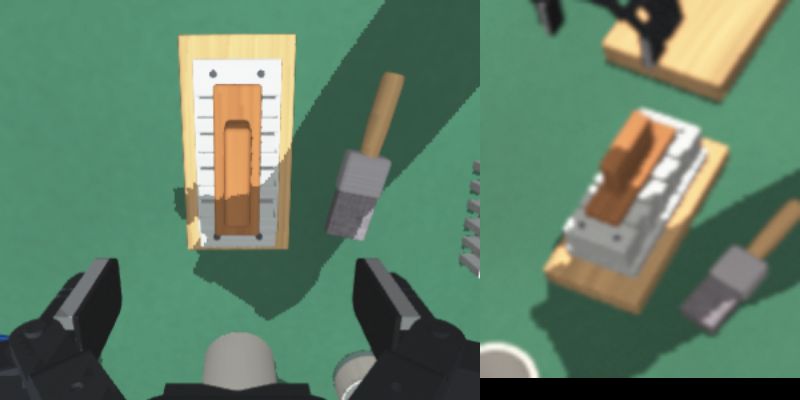

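The comb is down in all four gaps, upright and centred (crop pixel ~(237,160)). The gripper is clear of everything.

```bash
python3 -c "
from workcell import ticket
print(ticket.job_done())"
```

```text
the job is handed in; nothing more can be done
None
```

The four-fin comb is fully home in the former: all four fins are in their gaps, it stands upright, and it was let go only once it was down. I touched nothing else on the bench. The job is handed in; the last reading was 13.8 s, within the 58 s limit.

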